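Square the bench block to the stop

ROBOT

A 6-joint arm with a two-finger parallel gripper is mounted at the origin on the work surface. World frame = base frame: x ahead of the robot, y to its left, z up, the work surface at z = 0. Lengths are in m, angles in degrees, forces in N, time in s.
With the tool pointing down it reaches from about 0.3 to 0.875 m from the base axis. Payload 6.4 kg.
Tool frame: the origin (TCP) lies on the mounting face of the last link; the fingertips stand 166 mm ahead of it and the grasp point (between the pads) lies ahead of it (bot.pinch_z is the z of the grasp point in the tool frame, in m); z points along the fingers, y is the line along which they close (so a half turn about z gives the same grasp; the last joint's range is limited). The gripper opens to 88 mm and grips with 3 to 60 N. Pads are 18 mm wide; open, the fingers measure 123 mm over their backs; the gripper's body (75 mm by 187 mm) begins 45 mm behind the grasp point.
Start: joints at [-86.075, 10.359, 92.074, -0, 77.567, -11.82], TCP at [0.156, -0.553, 0.405] pointing down, gripper open.
Joint ranges: [-171.53, 171.53], [-51.25, 118.39], [17.06, 147.69], [-65.23, 245.23], [0, 150.52], [-178.68, 178.68]. Speed limits (degrees/s): [147.25, 147.25, 172.46, 180, 180, 180].

INTERFACE

Orientations are given as [roll, pitch, yaw] about the fixed x, y, z axes, in that order (R = Rz(yaw) Ry(pitch) Rx(roll)).
In Python, from plant import bot gives the robot as it stands.
- The arm moves only by the tool send_rows, never from a script. Its argument "series" is a list of rows, each a list of 3 entries, a list of its own where there are three numbers: the shift along the tool's x, y, z in mm, then the turn, a rotation vector about the tool's x, y, z in rad, then the gripper's target within -1 to 1 (shut at 1, half-way at 0, fully open at -1). A call has 1 to 12 rows; each row shifts and turns the commanded pose from where the row before left it, along the tool's axes as they then stand; what a row does not reach is not made up. A row lasts 1/8 s, in which the tool goes at most 62.5 mm and 10.7 degrees, less where a joint would pass 70% of its speed; a pose out of reach is approached as far as the arm can. A call is refused whole if a number of a shift passes 62.5 or a number of a turn 0.188, either way. A call with a gripper value outside its range is refused whole. The fingers move at their own pace and stop on an object; the grip force is fixed at half the most. Time passes only in rows, so rows that do not move let the fingers close. It gives the time, the measured TCP pose, the force, the opening and the grip force at its end, in the units of the state.
- bot.get_state(): the state, without advancing time (a new reading comes with each control period).
- bot.grab_frame(name): name is "scene" or "top" or "wrist"; returns (picture, depth): 400x640x3 uint8, red, green, blue; 400x640 float32, m along the optical axis (not along the pixel's ray), 0 where there is no reading.
- bot.calibration(name): a dict with "camera_matrix" (3x3 intrinsics, pixels), "view" (4x4, takes a point from world to camera coordinates). Camera axes: x right, y down, z forward; pixel columns grow to the right and rows downward; lengths in m; the calibration is good to about 2 mm. A picture is of the moment at which its call begins: read the wrist's pose just before it. calibration takes no time and is no camera call; for the wrist camera it gives the pose at the moment of the call.
- bot.close_job(): hands the job in; it is judged then, once.
The state is a dict: "time_s": time; "joint_positions": joint angles; "joint_velocities": joint speeds; "effort": joint torques, N m; "eef_pos": TCP position; "eef_rot": TCP orientation; "force": force on the tool from outside, world axes, zero at the start; "torque": the same for the moment, N m; "width": finger opening in m; "finger_force": force on a finger pad.
Only numpy, scipy, OpenCV 4.12 (cv2) and the standard library are available. Lean on these libraries where they do the work, as an engineer would, in place of code of your own. Each camera call takes 0.05 s, during which the arm holds its last target. There are 200 camera calls.

TASK

The heavy steel bench block stands askew on the watchmaker's bench mat. Walk it round on the spot by nudging its corners with the fingertips, its middle staying within about 3 cm of where it stood, until one of its long, black-edged sides squarely faces the aluminium fence with the block still clear of it; then push it gently straight on until the whole of that side lies flat against the fence. Only push the block, never pinch or lift it, and leave the other things on the bench where they stand.

Things in the scene. Friction and masses are not known exactly. Their poses are not given: they have to be found in the camera images.
- bench_block: Loose steel block to be turned, 54 mm wide (its x), 100 mm long (its y), 24 mm high, 0.7 to 0.95 kg; holes and a slot in its top, a black nylon strip along each long side. It slides with friction. Origin at the centre of its underside: long sides 27 mm away along +-x, ends 50 mm away along +-y, z up. The long sides are alike: either may go to the fence. It starts 40 degrees or more askew.
- strip_a: The black nylon strip, 5 mm thick, 100 mm long and 24 mm high, fixed on the block's +x long side. Origin at the centre of its underside, 24.5 mm from the block's origin; axes as the block's.
- strip_b: The like strip fixed on the block's -x long side.
- fence: Fixed straight aluminium angle, 280 mm long, 18 mm high, beyond the block as seen from the robot. Origin on the bench at the middle of its flat front face, which looks to the robot; x points away from the robot, y along the face (ends 140 mm away), z up. Its foot, 40 mm deep, lies behind the face. The block's centre starts 105 to 130 mm in front of the face.
- movement_cushion: Bystander: grey ridged round holder with a watch movement, 42 mm across, 25 mm high, loose, beside the work. Origin at the centre of its underside.
- loupe: Bystander: black eye loupe standing on its wide end, 36 mm across, 30 mm high, loose, beside the work. Origin at the centre of its underside.
- cast_press: Bystander: grey cast hand press with an arched neck, 80 mm across, 120 mm high, loose, past the right-hand end of the fence. Origin at the centre of its underside.
- parts_bell: Bystander: round wooden tray under a clear dome with a brass knob, 84 mm across, 56 mm high, loose, past the left-hand end of the fence. Origin at the centre of its underside.

How it is judged:
By the outcome, as a careful person would: the job done as asked, in the order asked, and still so for the second after the job is handed in, with the robot touching nothing.
It also fails if it takes over 48 s, if anything falls off the work surface, if the arm or the gripper's body presses on something with over 40 N, if the wrist force passes 120 N, or if a joint passes its speed limit or range.

## Working session

There is one attempt and no reset: what is moved stays moved. The work goes in short steps, Python scripts to look and compute and a tool call to move; the robot and the scene stay as the last step left them, time stands still between calls to the robot, and variables do not carry over. Pictures are saved under pics/ and viewed, at most 10 in all, crops included, and the job is handed in when it is done.

Besides the shell and the picture viewer there is one more tool, called by a JSON object that holds its "name" and its "arguments". send_rows: Moves the arm, as the interface text tells. Its arguments: {"type":"object","properties":{"series":{"type":"array","items":{"type":"array"}}},"required":["series"]}

```bash
mkdir -p pics; python3 - <<'E'
from plant import bot
import cv2,numpy as np
for n in("top","scene"):
    p,d=bot.grab_frame(n); cv2.imwrite(f"pics/{n}0.png",p[:,:,::-1]); np.save(f"{n}0.npy",d)
    c=bot.calibration(n); print(n,np.round(c["camera_matrix"],1).tolist(),np.round(c["view"],4).tolist())
s=bot.get_state();print(s, bot.pinch_z)
E
```

```text
top [[489.3, 0.0, 321.0], [0.0, 489.3, 200.4], [0.0, 0.0, 1.0]] [[-0.1338, -0.991, 0.0028, 0.1109], [-0.9709, 0.1305, -0.2009, 0.649], [0.1987, -0.0295, -0.9796, 0.9022], [0.0, 0.0, 0.0, 1.0]]
scene [[391.0, 0.0, 317.2], [0.0, 391.0, 198.6], [0.0, 0.0, 1.0]] [[0.4463, 0.8948, -0.0106, -0.3302], [0.7239, -0.368, -0.5836, -0.4357], [-0.5261, 0.2528, -0.812, 1.1929], [0.0, 0.0, 0.0, 1.0]]
{'time_s': 0.1, 'joint_positions': array([-8.60748293e+01,  1.03963712e+01,  9.21242119e+01, -1.52292881e-03,
        7.75662572e+01, -1.18176839e+01]), 'joint_velocities': array([-0.05333063, -0.07311665, -0.23442257, -0.04774666,  0.0431899 ,
        0.03431244]), 'effort': array([-2.24606506e-04, -4.34823847e+01, -3.42695403e+01,  7.03915581e-02,
        3.40972608e-02, -4.65519565e-05]), 'eef_pos': array([ 0.15603082, -0.55320116,  0.40392692]), 'eef_rot': array([-1.79914696e+02, -1.63295317e-02,  1.57431715e+01]), 'force': array([0.00154041, 0.13288039, 0.57699756]), 'torque': array([-0.0170724 , -0.02672781,  0.01426159]), 'finger_force': 0.0, 'width': 0.08809808475207277} 0.1473
```

View pics/top0.png

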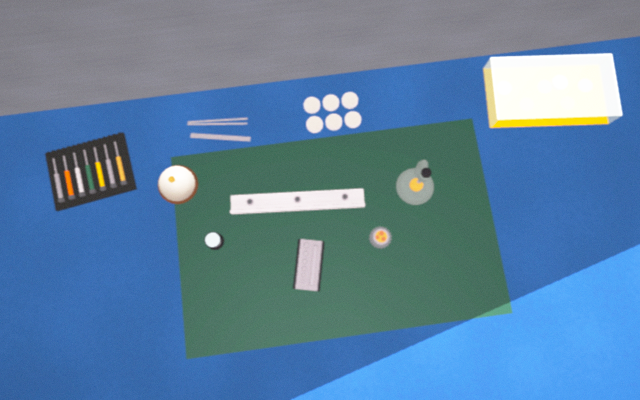

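The top view shows the block around (309,265), the fence front edge near (230,213)–(365,206), the cushion at (380,237), the loupe at (213,240), the press at (415,185) and the bell at (177,183). I'll enlarge this area.

```bash
cat > h.py <<'E'
from plant import bot
import cv2,numpy as np
def w(n,px,z):
    c=bot.calibration(n);V=c["view"];K=c["camera_matrix"];R=V[:3,:3];o=-R.T@V[:3,3]
    r=R.T@np.linalg.solve(K,[px[0],px[1],1.]);return o+r*(z-o[2])/r[2]
def crop(src,dst,x,y,ww,hh,f):
    cv2.imwrite(dst,cv2.resize(cv2.imread(src)[y:y+hh,x:x+ww],None,fx=f,fy=f,interpolation=cv2.INTER_CUBIC))
E
python3 - <<'E'
from h import *
crop("pics/top0.png","pics/top0c.png",200,170,200,140,4)
for nm,p,z in [("blk",(309,265),.024),("fL",(230,213),0),("fR",(365,206),0),("cush",(380,237),.025),("loupe",(213,240),.03),("press",(415,185),.0),("bell",(177,183),.03)]: print(nm,w("top",p,z).round(3))
E
```

```text
blk [0.538 0.064 0.024]
fL [0.67  0.215 0.   ]
fR [ 0.647 -0.069  0.   ]
cush [ 0.575 -0.087  0.025]
loupe [0.613 0.249 0.03 ]
press [ 0.678 -0.182  0.   ]
bell [0.741 0.312 0.03 ]
```

View pics/top0c.png

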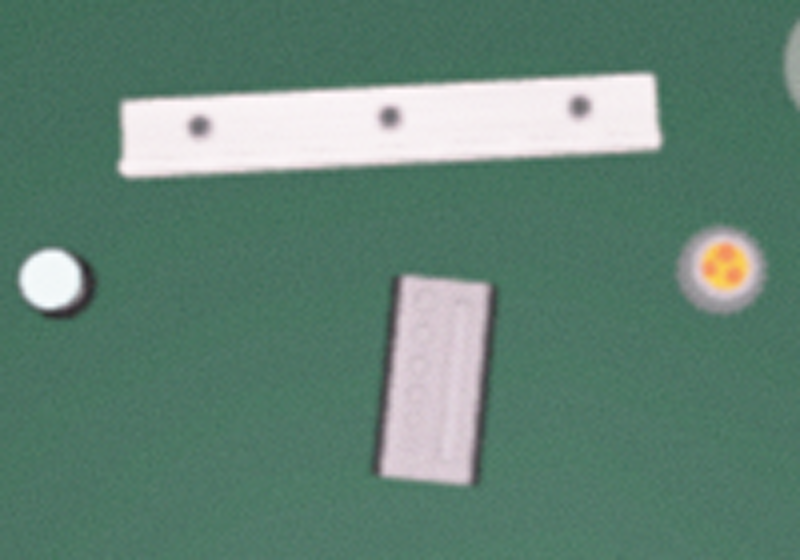

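The crop gives the block's top corners at (395,276), (496,284), (477,486) and (376,476). The fence's lower front edge runs from (121,178) to (661,149).

```bash
python3 - <<'E'
from h import *
c=[w("top",(200+(a+.0)/4,170+b/4),.024)[:2] for a,b in[(395,276),(496,284),(477,486),(376,476)]]
c=np.array(c);print(c.round(4),c.mean(0).round(4),[np.linalg.norm(c[i]-c[(i+1)%4]).round(4) for i in range(4)])
u=(c[0]+c[1]-c[2]-c[3]);print("long axis deg",np.degrees(np.arctan2(u[1],u[0])))
for z in(0,.018):
    a,b=[w("top",(200+p/4,170+q/4),z)[:2] for p,q in[(121,178),(661,149)]];d=a-b;print(z,a,b,np.linalg.norm(d),"fence dir",np.degrees(np.arctan2(d[1],d[0])))
    t=d/np.linalg.norm(d);n=np.array([t[1],-t[0]]);print("n",n,"dist",(a-c.mean(0))@n)
V=bot.calibration("top")["view"];print(-V[:3,:3].T@V[:3,3])
W=bot.calibration("wrist")["view"];s=bot.get_state();print(-W[:3,:3].T@W[:3,3],s["eef_pos"],W[:3,:3].round(2).tolist())
E
```

```text
[[0.5932 0.0776]
 [0.5823 0.0273]
 [0.4837 0.0502]
 [0.4952 0.0994]] [0.5386 0.0636] [np.float64(0.0515), np.float64(0.1013), np.float64(0.0505), np.float64(0.1004)]
long axis deg -12.843005060194193
0 [0.66680624 0.21438138] [ 0.64431307 -0.06922841] 0.28450036357216146 fence dir 85.465348443106
n [ 0.9968697 -0.079062 ] dist 0.11589639718267253
0.018 [0.66323564 0.21149539] [ 0.64114182 -0.06707911] 0.2794492615861669 fence dir 85.465348443106
n [ 0.9968697 -0.079062 ] dist 0.11256514956152697
[0.46569447 0.05182973 1.01383947]
[ 0.23141136 -0.53321856  0.3830614 ] [ 0.15603082 -0.55320116  0.40392692] [[0.27, -0.96, -0.0], [-0.92, -0.26, 0.31], [-0.29, -0.08, -0.95]]
```

```bash
cat >> h.py <<'E'
def cloud(n,d=None):
    c=bot.calibration(n)
    if d is None: p,d=bot.grab_frame(n); cv2.imwrite("last.png",p[:,:,::-1])
    V=c["view"];K=c["camera_matrix"];v,u=np.indices(d.shape)
    P=np.stack([(u-K[0,2])/K[0,0]*d,(v-K[1,2])/K[1,1]*d,d],-1)
    P=(P-V[:3,3])@V[:3,:3]; P[d==0]=np.nan; return P
def rects(P,zlo,zhi,box=(.38,.75,-.13,.27)):
    m=(P[...,2]>zlo)&(P[...,2]<zhi)&(P[...,0]>box[0])&(P[...,0]<box[1])&(P[...,1]>box[2])&(P[...,1]<box[3])
    k,L,S,_=cv2.connectedComponentsWithStats(m.astype(np.uint8)); out=[]
    for i in range(1,k):
        if S[i,4]<60: continue
        Q=P[L==i][:,:2]; (c,s,a)=cv2.minAreaRect((Q*1000).astype(np.float32))
        if s[0]<s[1]: a+=90
        out.append((S[i,4],np.round(c,1).tolist(),sorted(np.round(s,1).tolist()),round((a+90)%180-90,1),round(float(np.median(P[L==i][:,2])*1000),1)))
    return out
E
python3 - <<'E'
from h import *
P=cloud("top",np.load("top0.npy"))
for r in rects(P,.019,.034):print(r)
print("low")
for r in rects(P,.010,.023):print(r)
E
```

```text
(np.int32(302), [575.2, -89.7], [39.4, 41.6], -22.2, 24.7)
(np.int32(187), [614.8, 250.1], [29.8, 31.0], -51.0, 31.0)
(np.int32(1158), [539.8, 63.7], [54.0, 100.0], -13.5, 24.9)
low
(np.int32(483), [658.8, 71.9], [7.3, 279.5], 85.3, 18.4)
(np.int32(140), [575.9, -88.7], [42.5, 43.1], 65.6, 19.9)
(np.int32(170), [537.7, 52.5], [14.7, 77.2], -10.5, 17.3)
```

{"name": "send_rows", "arguments": {"series": [[[0,0,0],[0,0,0.177],-1],[[0,0,0],[0,0,0.177],1],[[25,-45,0],[0,0,0],1],[[25,-45,0],[0,0,0],1],[[25,-45,0],[0,0,0],1],[[25,-45,0],[0,0,0],1],[[25,-45,0],[0,0,0],1],[[25,-45,0],[0,0,0],1],[[25,-45,0],[0,0,0],1],[[25,-45,0],[0,0,0],1],[[25,-45,0],[0,0,0],1],[[25,-45,0],[0,0,0],1]]}}

```text
time_s: 1.6
eef_pos: [0.4414, -0.123, 0.4046]
eef_rot: [180.0, 0.0, -4.5]
force: [-0.2, -0.7, -1.1]
width: 0.0007
finger_force: 0.0
```

{"name": "send_rows", "arguments": {"series": [[[20.5,-42,0],[0,0,0],1],[[20.5,-42,0],[0,0,0],1],[[20.5,-42,20],[0,0,0],1],[[20.5,-42,30],[0,0,0],1],[[20.5,-42,40],[0,0,0],1],[[20.5,-42,40],[0,0,0],1],[[0,0,0],[0,0,0],1]]}}

```text
time_s: 2.48
eef_pos: [0.5821, 0.1192, 0.269]
eef_rot: [180.0, 0.6, -4.3]
force: [-0.8, -0.6, -0.2]
width: 0.0005
finger_force: 0.0
```

```bash
python3 - <<'E'
from h import *
P=cloud("wrist");cv2.imwrite("pics/w1.png",cv2.imread("last.png"))
for r in rects(P,.020,.034):print(r)
print("low")
for r in rects(P,.010,.0195):print(r)
s=bot.get_state();print(s["eef_pos"])
m=np.nanmin
q=P.reshape(-1,3)-s["eef_pos"]; k=(q[:,2]<-.13)&(q[:,2]>-.17)&(abs(q[:,0])<.06)&(abs(q[:,1])<.06)&(P.reshape(-1,3)[:,2]>.04); print(k.sum(), q[k].min(0),q[k].max(0))
E
```

```text
(np.int32(1377), [614.5, 249.3], [30.8, 31.8], 87.1, 29.4)
(np.int32(1486), [576.8, -88.3], [34.8, 35.9], -3.5, 23.7)
(np.int32(4200), [553.2, 60.1], [54.2, 72.7], -13.2, 23.0)
low
(np.int32(3232), [658.9, 71.4], [6.0, 280.4], 85.4, 17.0)
(np.int32(212), [617.1, 241.0], [11.2, 26.3], 18.0, 16.0)
(np.int32(875), [577.9, -86.6], [39.0, 44.1], -28.2, 16.8)
(np.int32(349), [572.3, 72.5], [41.6, 85.1], -52.2, 14.6)
(np.int32(123), [577.9, 62.1], [8.8, 9.2], 83.6, 15.4)
(np.int32(526), [544.5, 50.1], [6.6, 59.7], -13.4, 15.3)
(np.int32(67), [561.2, 66.2], [6.1, 7.2], 76.9, 15.5)
[0.5825912  0.11793934 0.27177039]
2374 [-0.01180921 -0.01693645 -0.16993441] [ 0.00975001  0.01448495 -0.13000703]
```

View pics/w1.png

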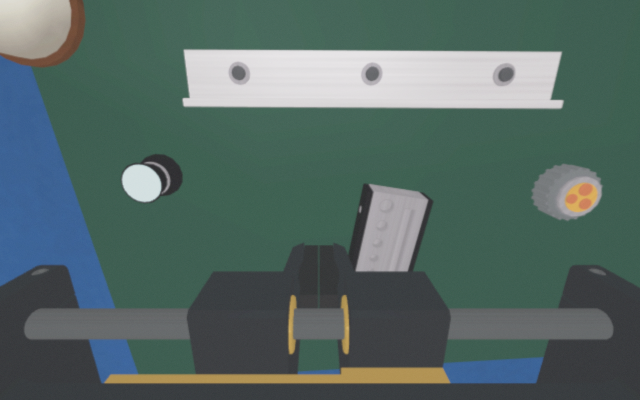

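The wrist view shows the fence along row 105, the block at about (390,230) and the closed fingers at about (318,270). The fingers are roughly ±16 mm wide, left of the block and clear of it. Starting the first nudge.

{"name": "send_rows", "arguments": {"series": [[[0,0,33],[0,0,0],1],[[0,0,33],[0,0,0],1],[[0,0,31],[0,0,0],1],[[0,0,0],[0,0,0],1],[[0,10,0],[0,0,0],1],[[0,8,0],[0,0,0],1],[[0,6,0],[0,0,0],1],[[0,6,0],[0,0,0],1],[[0,6,0],[0,0,0],1],[[0,6,0],[0,0,0],1],[[0,0,0],[0,0,0],1],[[0,-12,0],[0,0,0],1]]}}

```text
time_s: 4.03
eef_pos: [0.581, 0.0865, 0.1779]
eef_rot: [180.0, 0.0, -4.6]
force: [0.4, -0.3, -0.7]
width: 0.0002
finger_force: 0.0
```

{"name": "send_rows", "arguments": {"series": [[[0,-5,-40],[0,0,0],1],[[-15,15,-40],[0,0,0],1],[[-40,40,0],[0,0,0],1],[[-40,40,0],[0,0,0],1],[[0,20,0],[0,0,0],1],[[0,0,0],[0,0,0],1]]}}

```text
time_s: 4.78
eef_pos: [0.4772, -0.0156, 0.2576]
eef_rot: [180.0, 0.1, -4.6]
force: [0.2, 0.2, 0.2]
width: 0.0002
finger_force: 0.0
```

```bash
cat >> h.py <<'E'
def look():
    s=bot.get_state();print(s["time_s"],s["eef_pos"].round(4),s["eef_rot"].round(1))
    for n in("wrist","top"):
        for r in rects(cloud(n),.020,.030,(.42,.66,-.03,.17)): print(n,r)
E
python3 -c "from h import *;look()"
```

```text
4.775 [ 0.4772 -0.0156  0.2576] [ 1.8e+02  1.0e-01 -4.6e+00]
wrist (np.int32(9023), [533.4, 50.7], [54.6, 100.3], -31.2, 23.0)
top (np.int32(561), [539.0, 59.9], [33.3, 99.6], -31.5, 25.0)
```

{"name": "send_rows", "arguments": {"series": [[[-17,-18,28],[0,0,0],1],[[0,-14,28],[0,0,0],1],[[0,-5,28],[0,0,0],1],[[0,0,0],[0,0,0],1],[[7,-14,0],[0,0,0],1],[[2.5,-6,0],[0,0,0],1],[[2.5,-6,0],[0,0,0],1],[[2.5,-6,0],[0,0,0],1],[[2.5,-6,0],[0,0,0],1],[[2.5,-6,0],[0,0,0],1],[[2.5,-6,0],[0,0,0],1],[[2.5,-5,0],[0,0,0],1]]}}

```text
time_s: 6.38
eef_pos: [0.4927, 0.0762, 0.1738]
eef_rot: [-180.0, -0.0, -4.5]
force: [-1.6, -2.6, 1.7]
width: 0.0007
finger_force: 1.3
```

{"name": "send_rows", "arguments": {"series": [[[0,0,0],[0,0,0],1],[[-6,8,0],[0,0,0],1],[[-6,8,-30],[0,0,0],1],[[0,0,-40],[0,0,0],1],[[0,0,-20],[0,0,0],1],[[0,0,0],[0,0,0],1]]}}

```text
time_s: 7.12
eef_pos: [0.4796, 0.0605, 0.2651]
eef_rot: [-180.0, -0.2, -4.6]
force: [0.2, 0.4, 0.5]
width: 0.0004
finger_force: 0.0
```

```bash
python3 -c "from h import *;look()"
```

```text
7.125 [0.4796 0.0605 0.2651] [-180.    -0.2   -4.6]
wrist (np.int32(8813), [546.2, 62.0], [54.1, 100.7], -64.4, 23.0)
top (np.int32(372), [574.0, 49.4], [37.3, 84.7], 84.2, 24.9)
```

{"name": "send_rows", "arguments": {"series": [[[45,-2,0],[0,0,0],1],[[45,-2,0],[0,0,0],1],[[44,-2,0],[0,0,0],1],[[0,0,20],[0,0,0],1],[[0,0,36],[0,0,0],1],[[0,0,36],[0,0,0],1],[[0,0,0],[0,0,0],1],[[-13,7,0],[0,0,0],1],[[-6,4,0],[0,0,0],1],[[-6,4,0],[0,0,0],1],[[-6,4,0],[0,0,0],1],[[-6,4,0],[0,0,0],1]]}}

```text
time_s: 8.72
eef_pos: [0.5741, 0.0361, 0.1717]
eef_rot: [-180.0, 0.0, -4.5]
force: [1.4, 0.8, -1.8]
width: 0.001
finger_force: 0.9
```

{"name": "send_rows", "arguments": {"series": [[[-6,4,0],[0,0,0],1],[[-5,4,0],[0,0,0],1],[[0,0,0],[0,0,0],1],[[12,0,0],[0,0,0],1],[[6,0,-40],[0,0,0],1],[[0,0,-50],[0,0,0],1],[[-40,-20,-20],[0,0,0],1],[[-50,-20,0],[0,0,0],1],[[-40,-10,0],[0,0,0],1],[[0,0,0],[0,0,0],1]]}}

```text
time_s: 9.98
eef_pos: [0.4535, 0.0889, 0.2815]
eef_rot: [180.0, 0.1, -4.4]
force: [-0.3, 0.7, -0.0]
width: 0.0
finger_force: 0.0
```

```bash
python3 -c "from h import *;look()"
```

```text
9.975 [0.4535 0.0889 0.2815] [ 1.8e+02  1.0e-01 -4.4e+00]
wrist (np.int32(8036), [527.3, 57.4], [54.2, 100.4], 81.1, 23.0)
top (np.int32(766), [533.5, 57.3], [40.2, 98.8], 82.3, 25.0)
```

{"name": "send_rows", "arguments": {"series": [[[11,15,25],[0,0,0],-0.27],[[0,10,30],[0,0,0],-0.27],[[0,0,28],[0,0,0],-0.27],[[0,0,25],[0,0,0],-0.27],[[0,0,0],[0,0,0],-0.27],[[10,0,0],[0,0,0],-0.27],[[10,0,0],[0,0,0],-0.27],[[4,0,0],[0,0,0],-0.27],[[3,0,0],[0,0,0],-0.27],[[3,0,0],[0,0,0],-0.27],[[3,0,0],[0,0,0],-0.27],[[0,0,0],[0,0,0],-0.27]]}}

```text
time_s: 11.58
eef_pos: [0.4967, 0.0597, 0.1735]
eef_rot: [-180.0, 0.1, -4.5]
force: [-3.9, 0.1, 2.7]
width: 0.056
finger_force: 2.3
```

```bash
python3 - <<'E'
from h import *
look();cv2.imwrite("pics/t2.png",cv2.imread("last.png"))
P=cloud("wrist");cv2.imwrite("pics/w2.png",cv2.imread("last.png"))
print(rects(P,.010,.0195,(.63,.69,-.1,.25)))
E
```

```text
11.575 [0.4967 0.0597 0.1735] [-1.8e+02  1.0e-01 -4.5e+00]
wrist (np.int32(21957), [523.7, 59.4], [74.0, 101.1], 85.3, 23.0)
[]
```

View pics/w2.png

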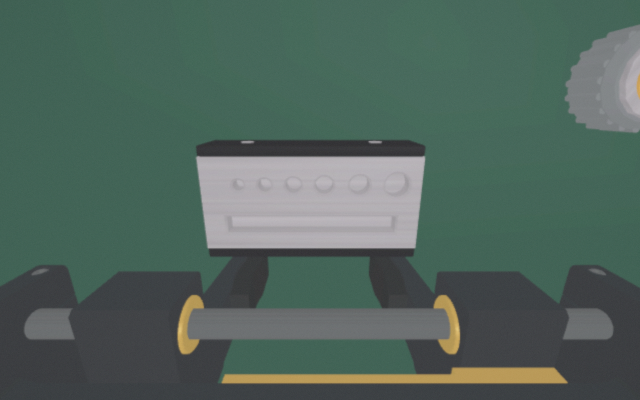

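The block now sits square on the two fingertips, with its top spanning (200–422, 140–255), and well clear of the fence. About 94 mm remain, so I'll push straight on.

{"name": "send_rows", "arguments": {"series": [[[3,0,0],[0,0,0],-0.27],[[5,0,0],[0,0,0],-0.27],[[6,0,0],[0,0,0],-0.27],[[6,0,0],[0,0,0],-0.27],[[6,0,0],[0,0,0],-0.27],[[6,0,0],[0,0,0],-0.27],[[6,0,0],[0,0,0],-0.27],[[6,0,0],[0,0,0],-0.27],[[6,0,0],[0,0,0],-0.27],[[6,0,0],[0,0,0],-0.27],[[6,0,0],[0,0,0],-0.27],[[6,0,0],[0,0,0],-0.27]]}}

```text
time_s: 13.22
eef_pos: [0.5646, 0.0543, 0.1734]
eef_rot: [-180.0, 0.1, -4.5]
force: [-5.0, -0.4, 1.4]
width: 0.0556
finger_force: 2.9
```

{"name": "send_rows", "arguments": {"series": [[[5,0,0],[0,0,0],-0.27],[[4,0,0],[0,0,0],-0.27],[[3,0,0],[0,0,0],-0.27],[[2,0,0],[0,0,0],-0.27],[[2,0,0],[0,0,0],-0.27],[[1,0,0],[0,0,0],-0.27],[[1,0,0],[0,0,0],-0.27]]}}

```text
time_s: 14.1
eef_pos: [0.5828, 0.0527, 0.1736]
eef_rot: [180.0, 0.0, -4.5]
force: [-3.5, 0.0, -3.4]
width: 0.056
finger_force: 1.5
```

```bash
python3 - <<'E'
from h import *
s=bot.get_state();print(s["eef_pos"],s["force"])
P=cloud("wrist");cv2.imwrite("pics/w3.png",cv2.imread("last.png"))
print(rects(P,.020,.030,(.5,.69,-.05,.17)))
print(rects(P,.010,.0195,(.63,.69,-.1,.25)))
E
```

```text
[0.58282783 0.05266933 0.17356238] [-3.45273     0.04003067 -3.41328099]
[(np.int32(21797), [609.8, 52.3], [74.2, 101.0], 85.5, 23.1)]
[(np.int32(8114), [657.7, 59.3], [6.1, 255.8], 85.4, 17.0), (np.int32(456), [646.6, 49.3], [0.6, 97.8], 85.5, 14.1)]
```

View pics/w3.png

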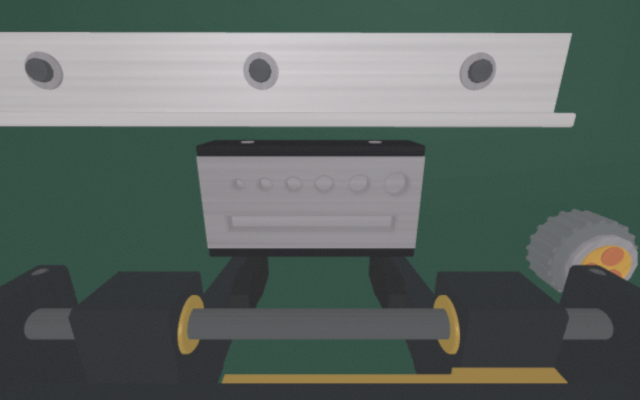

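The view shows the block square to the fence, with a gap of about 7 mm (strip edge at row 145, fence at row 125). I'll creep on until contact.

{"name": "send_rows", "arguments": {"series": [[[2,0,0],[0,0,0],-0.27],[[2,0,0],[0,0,0],-0.27],[[1,0,0],[0,0,0],-0.27],[[0.7,0,0],[0,0,0],-0.27],[[0.7,0,0],[0,0,0],-0.27]]}}

```text
time_s: 14.78
eef_pos: [0.5892, 0.0522, 0.1738]
eef_rot: [-180.0, 0.0, -4.5]
force: [-4.1, 0.4, 0.5]
width: 0.0555
finger_force: 2.0
```

{"name": "send_rows", "arguments": {"series": [[[0.6,0,0],[0,0,0],-0.27],[[0.6,0,0],[0,0,0],-0.27]]}}

```text
time_s: 15.02
eef_pos: [0.5903, 0.0521, 0.1737]
eef_rot: [180.0, 0.0, -4.5]
force: [-6.4, 0.5, 1.6]
width: 0.0558
finger_force: 3.3
```

{"name": "send_rows", "arguments": {"series": [[[0.5,0,0],[0,0,0],-0.27],[[0.4,0,0],[0,0,0],-0.27]]}}

```text
time_s: 15.28
eef_pos: [0.5906, 0.0521, 0.1738]
eef_rot: [180.0, 0.2, -4.5]
force: [-10.3, 0.0, 5.7]
width: 0.0559
finger_force: 4.9
```

{"name": "send_rows", "arguments": {"series": [[[0.6,0,0],[0,0,0],-0.27],[[0.6,0,0],[0,0,0],-0.27]]}}

```text
time_s: 15.52
eef_pos: [0.5911, 0.0521, 0.1738]
eef_rot: [180.0, 0.3, -4.5]
force: [-14.9, -0.4, 10.3]
width: 0.0561
finger_force: 7.5
```

```bash
python3 - <<'E'
from h import *
P=cloud("wrist");crop("last.png","pics/w4.png",180,80,270,100,2.9)
print(rects(P,.020,.030,(.5,.69,-.05,.17)))
print(rects(P,.010,.0195,(.63,.69,-.1,.25)))
E
```

```text
[(np.int32(21824), [617.5, 51.8], [73.4, 100.8], 85.6, 23.1)]
[(np.int32(8483), [657.9, 61.9], [6.4, 260.8], 85.4, 17.0), (np.int32(260), [633.4, 10.4], [6.7, 9.7], -89.9, 15.3), (np.int32(210), [634.5, 44.2], [6.8, 6.9], -47.1, 15.3), (np.int32(237), [633.4, 27.8], [7.1, 8.0], 77.3, 15.3), (np.int32(109), [636.5, 71.8], [4.0, 5.4], 76.0, 15.6), (np.int32(151), [635.6, 58.6], [5.4, 6.2], 34.2, 15.4), (np.int32(66), [637.6, 84.0], [2.7, 4.3], 64.7, 15.9)]
```

View pics/w4.png

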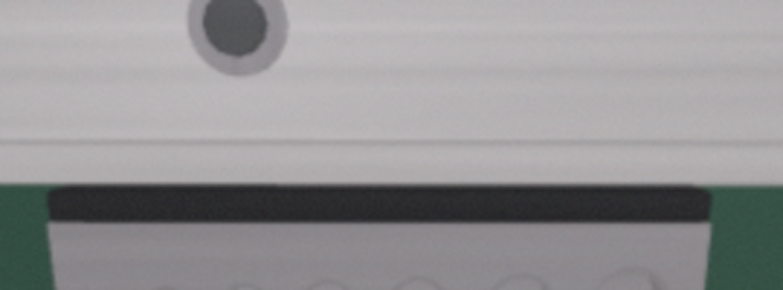

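The enlarged crop shows the black strip along the fence edge (row 185) over its whole length, from column 48 to 710, with no gap. Backing off and rising.

{"name": "send_rows", "arguments": {"series": [[[-4,0,0],[0,0,0],-0.27],[[-12,0,0],[0,0,0],-0.27],[[-25,0,0],[0,0,0],-0.27],[[-30,0,-30],[0,0,0],-0.27],[[-30,0,-50],[0,0,0],-0.27],[[-30,0,-50],[0,0,0],-0.27],[[0,0,0],[0,0,0],-0.27]]}}

```text
time_s: 16.45
eef_pos: [0.462, 0.0625, 0.3083]
eef_rot: [180.0, -0.6, -4.5]
force: [1.0, -0.1, -0.1]
width: 0.0561
finger_force: 0.0
```

```bash
python3 - <<'E'
from h import *
P=cloud("wrist");crop("last.png","pics/w5.png",0,0,640,400,1.25)
for r in rects(P,.0195,.034):print(r)
print(rects(P,.010,.0192,(.645,.69,-.1,.25)))
E
```

```text
(np.int32(3378), [611.7, 52.2], [24.4, 100.2], 85.5, 23.0)
(np.int32(1602), [614.2, 249.6], [31.7, 32.0], -73.8, 29.4)
(np.int32(1705), [575.8, -89.1], [36.0, 37.8], 7.6, 23.7)
[]
```

View pics/w5.png

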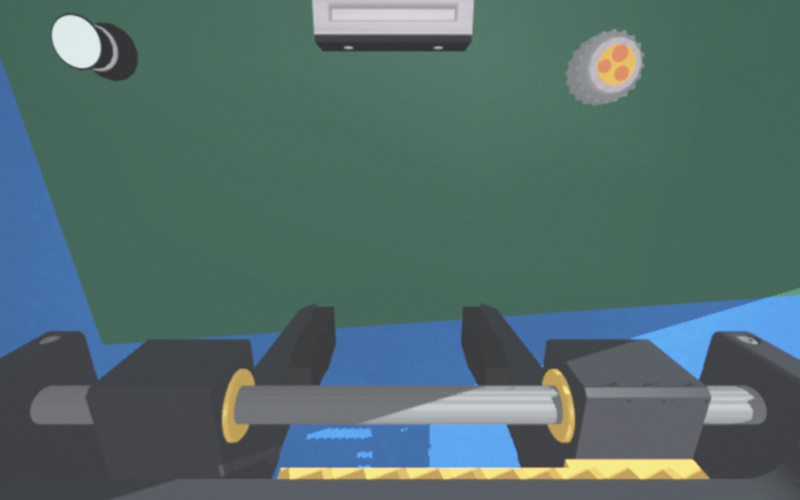

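The view shows the block's near edge square at (315–472, 45), and the loupe and cushion where they stood. The gripper is clear, so I'm handing in.

```bash
python3 -c "
from plant import bot
print(bot.close_job())"
```

```text
the job is handed in; nothing more can be done
None
```

The block was turned on the spot to within about 15 mm of where it stood, squared up clear of the fence, then pushed until its long side lay flat against it. The job was handed in at about 16.5 s with the gripper clear; the loupe and cushion had not moved, and I did not re-measure the press or bell.

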